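# Fetch the crucible from behind the stacked stone boxes

### The arm

A 6-joint arm with a two-finger parallel gripper is mounted at the origin on the work surface. World frame = base frame: x ahead of the robot, y to its left, z up, the work surface at z = 0. Lengths are in mm, angles in rad, forces in N, time in s.
With the tool pointing down it reaches from about 350 to 875 mm from the base axis. Payload 4.2 kg.
Tool frame: the origin (TCP) lies between the finger pads; the fingertips stand 14 mm ahead of it and the grasp point (between the pads) lies 5 mm behind it; z points along the fingers, y is the line along which they close (so a half turn about z gives the same grasp; the last joint's range is limited). The gripper opens to 85 mm and grips with 20 to 120 N. Pads are 22 mm wide; open, the fingers measure 114 mm over their backs; the gripper's body (76 mm by 85 mm) begins 54 mm behind the grasp point. The pads swing forward as they close: fully open they stand 13 mm farther back than shut.
Start: joints at [1.54, 0.385, 0.008, 0, -1.194, -0.259], TCP at [178.568, 598.926, 245.312] pointing down, gripper open.
Joint ranges: [-3.14, 3.14], [-1.21, 2.06], [-1.07, 1.41], [-3.16, 2.05], [-2.99, -0.16], [-3.1, 3.1]. Speed limits (rad/s): [2.79, 2.79, 3.14, 3.14, 3.14, 3.14].

### API

Orientations are given as a unit quaternion [x, y, z, w].
In Python, from bench import * gives the robot as it stands.
- The arm moves only by the tool carry_out, never from a script. Its argument "motion" is a list of rows, each a list of 7 numbers: the turn, a rotation vector about the tool's x, y, z in rad, then the shift along the tool's x, y, z in mm, then the opening, from -1 (shut) to 1 (fully open), so that 0 is half open. A call has 1 to 5 rows; each row is the pose to reach, as a shift and turn from the pose commanded when the call began, along the tool's axes at that moment; what a row does not reach only later rows make up. A row lasts 1/8 s, in which the tool goes at most 62.5 mm and 10.7 degrees, less where a joint would pass 70% of its speed; a pose out of reach is approached as far as the arm can. A call with a gripper value outside its range is refused whole. The fingers move at their own pace and stop on an object; the grip force is fixed at half the most. Time passes only in rows, so rows that repeat a pose let the fingers close. It gives the time, the measured TCP pose, the force, the opening and the grip force at its end, in the units of the state.
- read_state(): the state, without advancing time (a new reading comes with each control period).
- get_image(name): name is "scene" or "top" or "wrist"; returns a dict with "color" (420x560x3 uint8, blue, green, red), "mtx" (3x3 intrinsics, pixels), "k1" (the pictures are not rectified: a ray, as slopes to the right and down, at radius r is drawn at 1 + k1 r^2 times it, then the intrinsics apply), "position" and "orientation" of the camera in the world. Camera axes: x right, y down, z forward; pixel columns grow to the right and rows downward; lengths in mm; the calibration is good to about 2 mm. A picture is of the moment at which its call begins. There is no depth.
- job_done(): hands the job in; it is judged then, once.
The state is a dict: "clock": time; "joints": joint angles; "joint_vel": joint speeds; "joint_efforts": joint torques, N m; "position": TCP position; "ee_rot": TCP orientation; "contact_force": force on the tool from outside, world axes, zero at the start; "wrist_torque": the same for the moment, N m; "gripper_width": finger opening in mm; "grasp_force": force on a finger pad.
Only numpy, scipy, OpenCV 4.12 (cv2) and the standard library are available. Lean on these libraries where they do the work, as an engineer would, in place of code of your own. Each camera call takes 0.05 s, during which the arm holds its last target. There are 200 camera calls.

### The job

The white crucible at the back of the wooden dock is hemmed in by two keyed boxes stacked in front of it. One at a time, park the blue-topped box in the middle of the blue mat, then the red-topped box in the middle of the red mat, and set the crucible gently upright in the middle of the round grey soldering board; then rebuild the stack in the dock as it was, red-topped box first and blue-topped box on it, each with its lugs fully home in the notches below. Leave the ring cone, the green jar and the amber bottle where they are.

Things in the scene. Friction and masses are not known exactly. Their poses are not given: they have to be found in the camera images.
- upper_box: Brown box, blue lid with a white dot near its +y edge. 50 x 46 x 45 mm, 0.14 kg. Origin: centre of the underside shoulder; lugs reach 8 below, so parked on a flat it is 8 above. Lugs (8 wide in y): 30 long in x at y +14, 16 long at y -14; tips 1 mm slimmer all round. At start keyed on the red-topped box at equal yaw, its origin 40 above that one's. Brass clasp on the -x face.
- lower_box: Dark box, red top with a white dot near its +y edge. 62 x 66 x 40 mm, 0.22 kg. Origin: centre of the underside shoulder; lugs reach 8 below, so parked on a flat it is 8 above. Lugs as on the blue one, but at y +20 (long), -20 (short). Top notches for the blue one, 12 wide in y, 10 deep: 34 long in x at y +14, 20 at y -14. Clasp on the -x face. At start in the dock, a red rim round the blue box.
- crucible: White ceramic crucible, a round open cup 50 mm in outer diameter (44 at the foot), 30 high, wall 4 mm, 0.12 kg. Origin: centre of its underside. At the start it stands on the dock behind the stack, about 70 mm along the dock's +x from the dock's origin.
- dock: Fixed pale wood plate, 14 mm thick, x -45..111, y -90..90, yaw within 0.3. Origin: on the table under the stack's centre. Top notches for the red-topped box, 12 wide in y, 10 deep: 34 long in x at y +20, 20 at y -20; home, its origin is 14 above this one, axes alike. White dot at y +60. Crucible bay (dark spot) at x +70; rear fence 45 high at x 111-119; side wings 30 high at y +-84..90, x 71-111.
- blue_mat: Blue square mat fixed to the table, 90 x 90 mm, 3 mm thick; origin at the centre of its underside. Parking place of the blue-topped box (any yaw).
- red_mat: Red square mat fixed to the table, 90 x 90 mm, 3 mm thick; origin at the centre of its underside. Parking place of the red-topped box (any yaw).
- board: Round grey soldering board fixed to the table, 130 mm in diameter, 18 mm thick; origin at the centre of its underside. Place of the crucible.
- ring_cone: Black ring-display cone standing on a 52 mm disc, 64 mm high, loose; origin at the centre of its underside. Not to be moved.
- flux_jar: Green jar with a white cap, 40 mm in diameter, 45 mm high, loose; origin at the centre of its underside. Not to be moved.
- amber_bottle: Small amber bottle with a black cap, 34 mm in diameter, 62 mm high, loose; origin at the centre of its underside. Not to be moved.
Not all that is in view belongs to the job. Leave any pink or turquoise look-alike of the upper_box alone. Several things have the shape of the blue_mat; the one meant has the colours described above.

How it is judged:
By the outcome, as a careful person would: the job done as asked, in the order asked, and still so for the second after the job is handed in, with the robot touching nothing.
It also fails if it takes over 144 s, if anything falls off the work surface, if the arm or the gripper's body presses on something with over 40 N, if the wrist force passes 120 N, or if a joint passes its speed limit or range.

## Working session

There is one attempt and no reset: what is moved stays moved. The work goes in short steps, Python scripts to look and compute and a tool call to move; the robot and the scene stay as the last step left them, time stands still between calls to the robot, and variables do not carry over. Pictures are saved under pics/ and viewed, at most 14 in all, crops included, and the job is handed in when it is done.

Besides the shell and the picture viewer there is one more tool, called after "Emit:" as name([rows], argument=value, ...), one row to a line, values as JSON. carry_out: Moves the arm, as the interface text tells. Its arguments: {"type":"object","properties":{"motion":{"type":"array"}},"required":["motion"]}

```bash
mkdir -p pics; ls
cat > h.py <<'E'
from bench import *
import numpy as np, cv2
from scipy.spatial.transform import Rotation as R
def ray(im,uv):
    K=im["mtx"];p=np.atleast_2d(np.array(uv,float))
    d=(p-[K[0][2],K[1][2]])/[K[0][0],K[1][1]]
    u=d.copy()
    for _ in range(20): u=d/(1+im["k1"]*(u**2).sum(1,keepdims=True))
    v=np.c_[u,np.ones(len(u))]
    return np.array(im["position"]),R.from_quat(im["orientation"]).apply(v)
def onz(im,uv,z):
    o,d=ray(im,uv); return o+d*((z-o[2])/d[:,2])[:,None]
def save(im,n): cv2.imwrite(f"pics/{n}.png",im["color"])
E
python3 - <<'E'
from h import *
for n in("top","scene"):
    im=get_image(n);save(im,n+"0");np.savez(n+"0.npz",**im)
    print(n,im["mtx"],im["k1"],im["position"],im["orientation"])
s=read_state();print(s)
E
```

```text
pics
top [[517.69111961   0.         281.62487691]
 [  0.         517.69111961 210.944347  ]
 [  0.           0.           1.        ]] 0.017112859504953584 [ 375.1092443    -3.92279878 1184.00627965] [ 0.71142929 -0.70195894  0.02601765 -0.02109728]
scene [[527.55646901   0.         270.90868855]
 [  0.         527.55646901 209.46700512]
 [  0.           0.           1.        ]] 0.026250194073154536 [1301.87586453  409.26511941  700.87928927] [ 0.46544159  0.7465096  -0.40133366 -0.2549879 ]
{'clock': 0.1, 'joints': array([ 1.53959471e+00,  3.85477707e-01,  6.75453048e-03, -4.61609601e-04,
       -1.19397953e+00, -2.58602410e-01]), 'joint_vel': array([ 0.0007652 , -0.00023471,  0.0033292 ,  0.00071491,  0.00072585,
       -0.00236758]), 'joint_efforts': array([-6.36718778e-04, -3.93321884e+01,  1.88930207e+01,  4.19796690e+00,
       -2.58904918e-03,  1.60295755e-06]), 'position': array([178.43527341, 598.47024836, 244.32505031]), 'ee_rot': array([ 9.89507291e-01, -1.44479642e-01, -1.05000738e-04,  9.71374745e-04]), 'contact_force': array([-1.21760003,  0.49092956,  0.32132222]), 'wrist_torque': array([ 0.0307111 , -0.02511128, -0.05244538]), 'grasp_force': 0.0, 'gripper_width': 85.37745221216232}
```

View pics/top0.png

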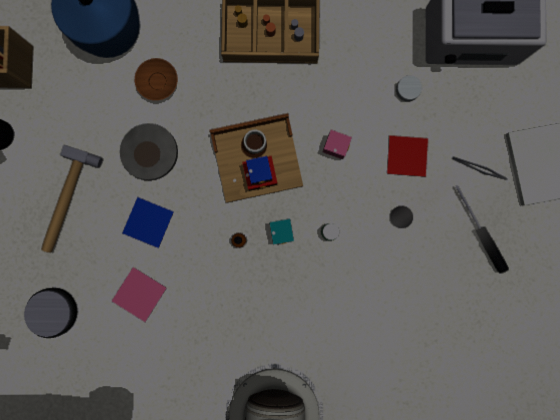

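View pics/scene0.png

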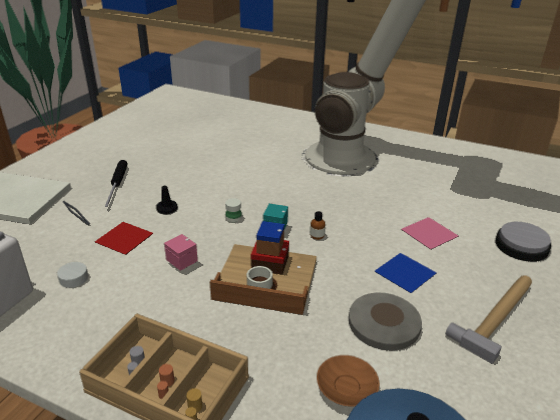

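The top view shows the dock at about (257,160) with the stack at (260,172) and the crucible at (255,142). The blue mat is at (148,222), the red mat at (407,156) and the board at (148,152). The pink and turquoise decoys are at (337,145) and (281,231), the bottle at (238,240), the jar at (330,231) and the cone at (401,216). The scene view agrees with this layout.

```bash
cat >> h.py <<'E'
def mask(im,h0,h1,s0=80,v0=40,s1=255,v1=255):
    h=cv2.cvtColor(im["color"],cv2.COLOR_BGR2HSV)
    if h0<=h1: return cv2.inRange(h,(h0,s0,v0),(h1,s1,v1))
    return cv2.inRange(h,(h0,s0,v0),(180,s1,v1))|cv2.inRange(h,(0,s0,v0),(h1,s1,v1))
def blobs(m,amin=80):
    cs,_=cv2.findContours(m,cv2.RETR_EXTERNAL,cv2.CHAIN_APPROX_NONE)
    return sorted([c for c in cs if cv2.contourArea(c)>amin],key=cv2.contourArea,reverse=True)
def rect(im,c,z):
    p=onz(im,c.reshape(-1,2),z)[:,:2].astype(np.float32)
    r=cv2.minAreaRect(p); return np.round(r[0],1),np.round(r[1],1),round(r[2],1)
E
python3 - <<'E'
from h import *
im=get_image("top")
for nm,a,z in(("blue",(110,130,120,50),3),("bluetop",(110,130,120,50),99),("red",(172,6,150,60),3),("redtop",(172,6,150,60),54)):
    for c in blobs(mask(im,*a),60):
        x,y,w,h=cv2.boundingRect(c); print(nm,(x,y,w,h),rect(im,c,z))
hsv=cv2.cvtColor(im["color"],cv2.COLOR_BGR2HSV)
for p in [(225,185),(290,160),(258,120),(235,128),(148,130),(120,150),(255,142),(246,134),(150,150),(330,231),(401,216),(238,240),(100,200),(300,200)]: print(p,hsv[p[1],p[0]])
g=cv2.resize(im["color"][100:260,100:440],None,fx=2.35,fy=2.35,interpolation=cv2.INTER_CUBIC)
cv2.imwrite("pics/crop0.png",np.clip(g*1.6,0,255).astype(np.uint8))
E
```

```text
blue (123, 198, 50, 50) (array([424.2, 293.2]), array([88.9, 88. ]), 68.6)
blue (246, 156, 26, 27) (array([549.8,  42.6]), array([55.1, 49.1]), 13.0)
bluetop (123, 198, 50, 50) (array([420.2, 269.1]), array([81.7, 80.9]), 68.6)
bluetop (246, 156, 26, 27) (array([535.6,  38.8]), array([50.7, 45.1]), 13.0)
red (387, 136, 41, 40) (array([ 585.4, -298.7]), array([88.5, 87.8]), 86.3)
red (248, 156, 29, 33) (array([542.7,  40.1]), array([63.6, 67.6]), 13.2)
redtop (387, 136, 41, 40) (array([ 576.4, -286. ]), array([84.6, 84. ]), 86.3)
redtop (248, 156, 29, 33) (array([535.5,  38.2]), array([60.9, 64.7]), 13.2)
(225, 185) [ 18 132  89]
(290, 160) [ 17 129  97]
(258, 120) [ 12 182  66]
(235, 128) [ 12 225  17]
(148, 130) [20 15 52]
(120, 150) [30 10 50]
(255, 142) [ 12 159  37]
(246, 134) [ 20   7 107]
(150, 150) [14 77 43]
(330, 231) [140   7 114]
(401, 216) [15 12 41]
(238, 240) [150  57   9]
(100, 200) [ 23   9 112]
(300, 200) [ 25  14 113]
```

View pics/crop0.png

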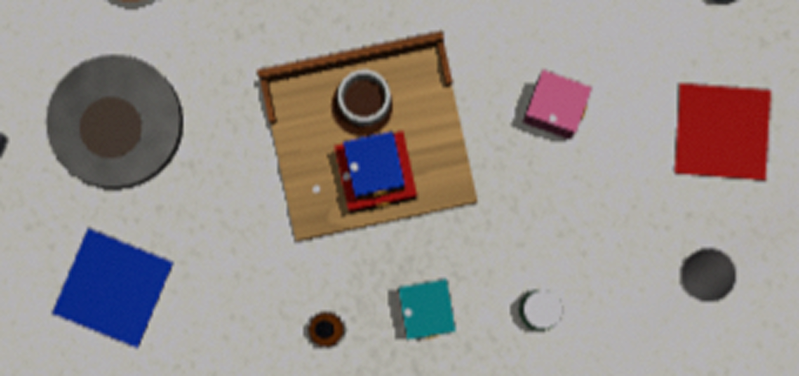

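The stack is at about (535.6, 38.5) with yaw about 0.228. I'll keep the tool yaw at 0.228 throughout and move above the stack.

Emit:
carry_out([
  [0,0,0,33.5,29,0,1],
  [0,0,0,67,58,0,1],
  [0,0,0,100.5,87,0,1],
  [0,0,0,134,116,0,1],
  [0,0,0,167.5,145,0,1],
])

```text
clock: 0.78
position: [298.1, 410.7, 245.1]
ee_rot: [0.99, -0.144, -0.0, 0.0]
contact_force: [1.1, 0.4, 0.1]
gripper_width: 85.6
grasp_force: 0.0
```

Emit:
carry_out([
  [0,0,0,33.5,29,0,1],
  [0,0,0,67,58,0,1],
  [0,0,0,100.5,87,0,1],
  [0,0,0,134,116,0,1],
  [0,0,0,167.5,145,0,1],
])

```text
clock: 1.4
position: [417.2, 223.9, 245.3]
ee_rot: [0.99, -0.144, -0.0, 0.0]
contact_force: [1.2, 0.5, -0.1]
gripper_width: 85.5
grasp_force: 0.0
```

Emit:
carry_out([
  [0,0,-0.104,33.5,29,0,1],
  [0,0,-0.208,67,58,0,1],
  [0,0,-0.312,100.5,87,0,1],
  [0,0,-0.416,134,116,0,1],
  [0,0,-0.518,167.5,145,0,1],
])

```text
clock: 2.02
position: [536.3, 37.1, 245.1]
ee_rot: [0.993, 0.116, -0.0, -0.0]
contact_force: [-0.1, 0.5, 0.6]
gripper_width: 85.7
grasp_force: 0.0
```

Emit:
carry_out([
  [0,0,0,0,0,0,1],
  [0,0,0,0,0,0,1],
])

```text
clock: 2.28
position: [535.4, 38.4, 244.9]
ee_rot: [0.994, 0.113, -0.0, -0.0]
contact_force: [0.0, 0.5, -0.5]
gripper_width: 85.6
grasp_force: 0.0
```

Run:
```python
from h import *
s=read_state();print(s["position"],s["joints"],R.from_quat(s["ee_rot"]).as_matrix().round(3))
im=get_image("wrist");save(im,"w1");print(im["position"],R.from_quat(im["orientation"]).as_matrix().round(3))
```

```text
[535.44567623  38.40295294 244.92113063] [ 3.73670233e-01  2.35667079e-01 -2.08395370e-01 -3.76801666e-04
 -1.12761430e+00  1.42441110e+00] [[ 0.974  0.225 -0.001]
 [ 0.225 -0.974 -0.   ]
 [-0.001 -0.    -1.   ]]
[606.78740451  54.14512817 374.58151134] [[ 0.224 -0.933 -0.281]
 [-0.974 -0.216 -0.063]
 [-0.002  0.288 -0.958]]
```

View pics/w1.png

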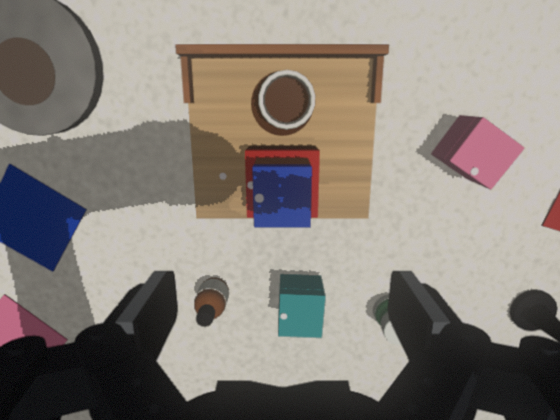

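The wrist view shows the stack at (282,195), the crucible at (287,100) and the bay behind it. I'll refine all the poses from this view.

Run:
```python
from h import *
im=get_image("wrist");t=get_image("top")
for c in blobs(mask(im,105,130,120,30),800):
    print("blue",cv2.boundingRect(c),rect(im,c,99),rect(im,c,3))
for c in blobs(mask(im,172,6,150,40),300): 
    p=onz(im,c.reshape(-1,2),54); print("red",cv2.boundingRect(c),rect(im,c,54))
def circ(im,m,z,nm):
    for c in blobs(m,150)[:3]:
        p=onz(im,cv2.convexHull(c).reshape(-1,2),z)[:,:2]
        q=cv2.minEnclosingCircle(p.astype(np.float32)); print(nm,cv2.boundingRect(c),np.round(q[0],1),round(q[1],1),'ctr',p.mean(0).round(1))
w=np.zeros(im["color"].shape[:2],np.uint8);w[60:140,240:330]=255
circ(im,mask(im,0,180,0,110,60)&w,44,"cruc wrist")
w=np.zeros_like(w);w[125:160,235:275]=255
circ(t,mask(t,0,180,0,70,60)&w,44,"cruc top")
w=np.zeros_like(w);w[115:190,110:190]=255
circ(t,mask(t,0,180,0,10,255,85)&w,18,"board top")
# dock wood: wrist + top
for i,n in((im,"w"),(t,"t")):
    m=cv2.morphologyEx(mask(i,8,25,90,45),cv2.MORPH_OPEN,np.ones((3,3)))
    for c in blobs(m,1500)[:3]: print("wood",n,cv2.boundingRect(c),rect(i,c,14))
```

```text
blue (0, 164, 86, 106) (array([470.9, 232.5]), array([66.1, 65.9]), 68.7) (array([423.7, 294.4]), array([89.1, 88.8]), 68.7)
blue (253, 166, 59, 61) (array([535.2,  39. ]), array([48.8, 44.8]), 13.1) (array([510.3,  33.5]), array([65.8, 60.4]), 13.1)
red (245, 149, 75, 68) (array([535.8,  39.4]), array([61.8, 65.8]), 12.6)
cruc wrist (259, 70, 57, 60) [607.4  51.4] 25.1 ctr [606.4  51. ]
board top (110, 115, 80, 75) [577.  278.7] 111.3 ctr [609.  287.1]
wood w (182, 56, 202, 161) (array([568.7,  46.8]), array([155.9, 187.5]), 13.0)
wood w (177, 45, 212, 10) (array([650.1,  65.4]), array([  8., 195.]), 13.0)
wood t (221, 0, 98, 57) (array([878.1,  21.9]), array([132.6, 224.1]), 0.5)
wood t (219, 150, 84, 52) (array([533.6,  38.3]), array([ 87. , 178.6]), 13.1)
```

Emit:
carry_out([
  [0,0,0,0,-0.6,45,1],
  [0,0,0,0,-0.6,90,1],
  [0,0,0,0,-0.6,130,1],
  [0,0,0,0,-0.6,155,1],
  [0,0,0,0,-0.6,169,1],
])

```text
clock: 3.05
position: [535.0, 39.7, 75.2]
ee_rot: [0.993, 0.115, -0.001, 0.0]
contact_force: [-0.2, -0.2, 0.7]
gripper_width: 85.2
grasp_force: 0.0
```

Emit:
carry_out([
  [0,0,0,0,0,0,0.3],
  [0,0,0,0,0,0,-1],
  [0,0,0,0,0,0,-1],
  [0,0,0,0,0,0,-1],
  [0,0,0,0,0,0,-1],
])

```text
clock: 3.68
position: [536.8, 39.5, 77.8]
ee_rot: [0.993, 0.114, 0.002, -0.0]
contact_force: [-0.3, 2.1, 6.9]
gripper_width: 45.5
grasp_force: 62.5
```

Emit:
carry_out([
  [0,0,0,0,0,0,-1],
  [0,0,0,0,0,0,-1],
  [0,0,0,0,0,0,-1],
])

```text
clock: 4.05
position: [536.8, 39.5, 77.8]
ee_rot: [0.993, 0.114, 0.002, -0.0]
contact_force: [-0.8, 2.2, 6.3]
gripper_width: 45.3
grasp_force: 62.5
```

Emit:
carry_out([
  [0,0,0,0,0,-6,-1],
  [0,0,0,0,0,-14,-1],
  [0,0,0,0,0,-40,-1],
  [0,0,0,0,0,-75,-1],
  [0,0,0,0,0,-100,-1],
])

```text
clock: 4.68
position: [535.7, 38.9, 177.9]
ee_rot: [0.994, 0.114, 0.0, -0.0]
contact_force: [-0.4, -0.3, -1.1]
gripper_width: 45.6
grasp_force: 61.9
```

Run:
```python
from h import *
s=read_state();print(s["position"],s["contact_force"],s["gripper_width"],R.from_quat(s["ee_rot"]).as_matrix().round(4))
im=get_image("wrist");save(im,"w2")
for c in blobs(mask(im,172,6,150,40),300): print("red",cv2.boundingRect(c),rect(im,c,54))
for c in blobs(mask(im,105,130,120,30),800): print("blue",cv2.boundingRect(c),rect(im,c,199))
```

```text
[535.69880895  38.94777192 177.92023709] [-0.38491802 -0.30322269 -1.14623892] 45.57715982339769 [[ 9.741e-01  2.261e-01  9.000e-04]
 [ 2.261e-01 -9.741e-01  3.000e-04]
 [ 1.000e-03 -1.000e-04 -1.000e+00]]
red (236, 162, 93, 58) (array([545.6,  41.2]), array([42.3, 65.7]), 13.0)
blue (214, 249, 139, 143) (array([534.,  38.]), array([57. , 46.5]), 13.1)
blue (0, 204, 48, 99) (array([538.8, 133.1]), array([16.5, 31.9]), 68.7)
```

View pics/w2.png

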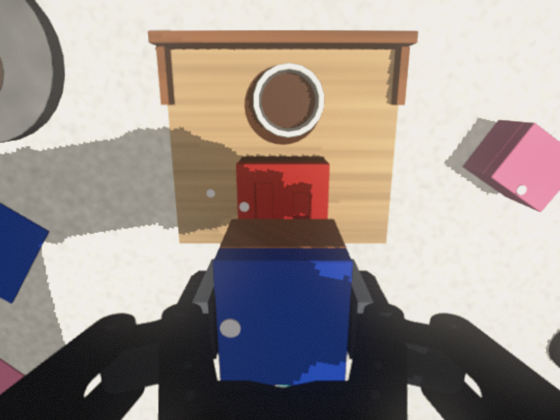

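The blue box is held square in the gripper. The red top shows at (283,190) with nothing on it, and the crucible is undisturbed. Next I'll carry the box to the blue mat.

Emit:
carry_out([
  [0,0,0,-5,-28,0,-1],
  [0,0,0,-15,-80,0,-1],
  [0,0,0,-25.5,-136,0,-1],
  [0,0,0,-36,-192,0,-1],
  [0,0,0,-46,-245,0,-1],
])

```text
clock: 5.35
position: [434.1, 268.5, 175.8]
ee_rot: [0.994, 0.114, -0.0, 0.0]
contact_force: [1.2, 0.7, -2.0]
gripper_width: 45.1
grasp_force: 62.0
```

Emit:
carry_out([
  [0,0,0,-5.3,-28.5,20,-1],
  [0,0,0,-5.3,-28.5,60,-1],
  [0,0,0,-5.3,-28.5,100,-1],
  [0,0,0,-5.3,-28.5,125,-1],
  [0,0,0,-5.3,-28.5,132,-1],
])

```text
clock: 5.98
position: [422.9, 292.6, 42.3]
ee_rot: [0.994, 0.114, -0.002, 0.002]
contact_force: [-0.2, 0.1, -1.0]
gripper_width: 45.0
grasp_force: 62.0
```

Emit:
carry_out([
  [0,0,0,0,0,0,-1],
  [0,0,0,0,0,0,-1],
])

```text
clock: 6.22
position: [424.5, 294.5, 45.4]
ee_rot: [0.993, 0.114, 0.001, -0.001]
contact_force: [0.4, 0.0, -2.1]
gripper_width: 45.5
grasp_force: 62.0
```

Emit:
carry_out([
  [0,0,0,0,0,4,-1],
  [0,0,0,0,0,7,-1],
  [0,0,0,0,0,8.5,-1],
  [0,0,0,0,0,8.5,-1],
])

```text
clock: 6.72
position: [423.8, 293.8, 35.7]
ee_rot: [0.993, 0.114, -0.0, 0.0]
contact_force: [0.6, -0.5, -1.2]
gripper_width: 45.1
grasp_force: 62.0
```

Emit:
carry_out([
  [0,0,0,0,0,1,-1],
  [0,0,0,0,0,1.5,-1],
  [0,0,0,0,0,1.5,-1],
])

```text
clock: 7.1
position: [423.9, 294.0, 34.8]
ee_rot: [0.993, 0.114, 0.0, -0.0]
contact_force: [-1.9, -0.6, 4.5]
gripper_width: 45.1
grasp_force: 62.7
```

Emit:
carry_out([
  [0,0,0,0,0,1,-1],
  [0,0,0,0,0,1,-1],
  [0,0,0,0,0,1,-1],
])

```text
clock: 7.48
position: [424.0, 294.0, 34.8]
ee_rot: [0.993, 0.114, 0.0, -0.0]
contact_force: [-3.3, -1.2, 11.7]
gripper_width: 45.1
grasp_force: 63.8
```

Emit:
carry_out([
  [0,0,0,0,0,-1,-0.3],
  [0,0,0,0,0,-1,0.3],
  [0,0,0,0,0,-1,1],
  [0,0,0,0,0,-1,1],
  [0,0,0,0,0,-1,1],
])

```text
clock: 8.1
position: [423.8, 293.9, 34.2]
ee_rot: [0.993, 0.114, -0.0, 0.0]
contact_force: [0.6, 0.3, 0.4]
gripper_width: 85.4
grasp_force: 0.0
```

Emit:
carry_out([
  [0,0,0,0,0,-15,1],
  [0,0,0,0,0,-40,1],
  [0,0,0,0,0,-80,1],
  [0,0,0,0,0,-120,1],
  [0,0,0,0,0,-150,1],
])

```text
clock: 8.72
position: [424.1, 294.1, 187.4]
ee_rot: [0.993, 0.114, 0.001, -0.001]
contact_force: [-0.6, 1.0, 0.4]
gripper_width: 85.0
grasp_force: 0.0
```

Emit:
carry_out([
  [0,0,0,5,28,0,1],
  [0,0,0,15,80,0,1],
  [0,0,0,25.5,136,0,1],
  [0,0,0,36,192,0,1],
  [0,0,0,46,245,0,1],
])

```text
clock: 9.35
position: [524.7, 63.9, 185.7]
ee_rot: [0.993, 0.114, 0.001, -0.0]
contact_force: [0.3, 0.2, -0.0]
gripper_width: 85.5
grasp_force: 0.0
```

Run:
```python
from h import *
t=get_image("top")
for c in blobs(mask(t,110,130,120,50),60): print("blue",cv2.boundingRect(c),rect(t,c,56))
im=get_image("wrist");s=read_state();print(s["position"],im["position"])
for c in blobs(mask(im,172,6,150,40),300): print("red",cv2.boundingRect(c),rect(im,c,54))
m=cv2.morphologyEx(mask(im,8,25,90,45),cv2.MORPH_OPEN,np.ones((3,3)))
for c in blobs(m,1500)[:3]: print("wood",cv2.boundingRect(c),rect(im,c,14))
g=np.hstack([cv2.resize(t["color"][190:255,115:180],(400,400)),im["color"][:400,:400]]);cv2.imwrite("pics/c3.png",g)
```

```text
[525.22245831  61.73337552 185.26212418] [597.19537753  75.23957918 315.34473538]
red (267, 153, 92, 83) (array([535.9,  39.1]), array([63. , 66.1]), 12.8)
wood (189, 40, 247, 195) (array([568.9,  45.2]), array([157.7, 189.6]), 13.1)
wood (184, 25, 261, 14) (array([652.2,  63.1]), array([  8.9, 198.8]), 12.5)
```

View pics/c3.png

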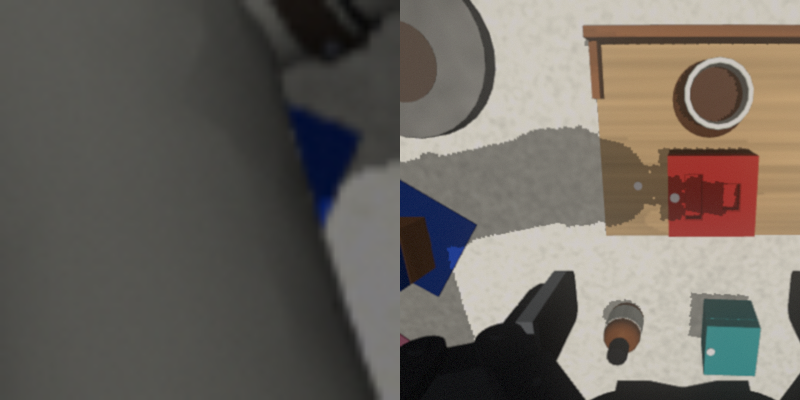

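The blue box has left the gripper and stands on the blue mat, though the arm hides most of it. The red box is home in the dock at about (312,195) in the full wrist frame. Now I'll grip it.

Emit:
carry_out([
  [0,0,0,2.5,12,20,1],
  [0,0,0,5,24.4,40,1],
  [0,0,0,5,24.4,70,1],
  [0,0,0,5,24.4,85,1],
  [0,0,0,5,24.4,85,1],
])

```text
clock: 10.07
position: [534.0, 43.2, 99.0]
ee_rot: [0.993, 0.114, -0.001, 0.0]
contact_force: [0.3, 0.6, -0.7]
gripper_width: 85.5
grasp_force: 0.0
```

Emit:
carry_out([
  [0,0,0,0,0,25,1],
  [0,0,0,0,0,50,1],
  [0,0,0,0,0,60,1],
  [0,0,0,0,0,64,1],
  [0,0,0,0,0,64,1],
])

```text
clock: 10.7
position: [535.1, 43.3, 36.1]
ee_rot: [0.993, 0.114, 0.001, -0.0]
contact_force: [0.5, 0.0, 0.4]
gripper_width: 85.5
grasp_force: 0.0
```

Emit:
carry_out([
  [0,0,0,0,0,0,0.6],
  [0,0,0,0,0,0,-1],
  [0,0,0,0,0,0,-1],
  [0,0,0,0,0,0,-1],
  [0,0,0,0,0,0,-1],
])

```text
clock: 11.32
position: [535.6, 41.1, 37.5]
ee_rot: [0.993, 0.115, 0.001, 0.001]
contact_force: [1.8, -9.0, 7.2]
gripper_width: 65.2
grasp_force: 68.8
```

Emit:
carry_out([
  [0,0,0,0,0,0,-1],
  [0,0,0,0,0,0,-1],
])

```text
clock: 11.58
position: [535.7, 41.1, 37.5]
ee_rot: [0.993, 0.115, 0.001, 0.001]
contact_force: [1.4, -9.7, 7.8]
gripper_width: 65.0
grasp_force: 68.8
```

Emit:
carry_out([
  [0,0,0,0,1.5,0,-1],
  [0,0,0,0,3,0,-1],
  [0,0,0,0,3,0,-1],
])

```text
clock: 11.95
position: [536.0, 40.6, 37.6]
ee_rot: [0.993, 0.114, 0.001, -0.0]
contact_force: [-2.5, 2.4, 9.9]
gripper_width: 64.8
grasp_force: 69.2
```

Emit:
carry_out([
  [0,0,0,0,0,-5,-1],
  [0,0,0,0,0,-14,-1],
  [0,0,0,0,0,-40,-1],
  [0,0,0,0,0,-85,-1],
  [0,0,0,0,0,-120,-1],
])

```text
clock: 12.58
position: [535.2, 40.0, 157.1]
ee_rot: [0.994, 0.114, 0.0, -0.0]
contact_force: [0.7, -0.5, -2.9]
gripper_width: 65.0
grasp_force: 67.8
```

Emit:
carry_out([
  [0,0,0,0,0,0,-1],
  [0,0,0,0,0,0,-1],
])

```text
clock: 12.82
position: [534.0, 39.8, 154.2]
ee_rot: [0.994, 0.113, -0.001, -0.0]
contact_force: [-0.4, -0.5, -2.8]
gripper_width: 65.1
grasp_force: 68.0
```

Run:
```python
from h import *
s=read_state();print(s["position"],s["contact_force"],s["gripper_width"],R.from_quat(s["ee_rot"]).as_matrix().round(4))
im=get_image("wrist");save(im,"w4")
for c in blobs(mask(im,172,6,150,40),300): print("red",cv2.boundingRect(c),rect(im,c,s["position"][2]+16.5))
```

```text
[533.95994287  39.78671384 154.20496412] [-0.40253427 -0.49516607 -2.81672639] 65.0747109204349 [[ 9.742e-01  2.255e-01 -2.400e-03]
 [ 2.255e-01 -9.742e-01 -1.000e-04]
 [-2.400e-03 -5.000e-04 -1.000e+00]]
red (185, 224, 197, 164) (array([534.5,  39.7]), array([66.5, 67.3]), 13.0)
```

View pics/w4.png

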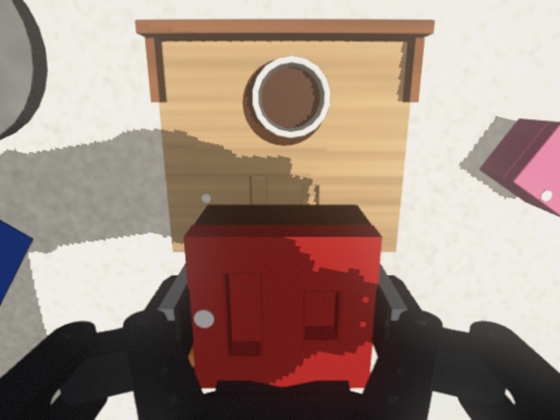

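The red box is held level with its notches visible, and the crucible at (290,97) is undisturbed. Now to the red mat.

Emit:
carry_out([
  [0,0,0,-2,26,0,-1],
  [0,0,0,-6,78,0,-1],
  [0,0,0,-10,132,0,-1],
  [0,0,0,-14.5,186,0,-1],
  [0,0,0,-18.5,240,0,-1],
])

```text
clock: 13.5
position: [570.6, -199.4, 153.0]
ee_rot: [0.993, 0.114, -0.002, -0.001]
contact_force: [0.9, 0.8, -2.3]
gripper_width: 64.7
grasp_force: 67.9
```

Emit:
carry_out([
  [0,0,0,-4,52,0,-1],
  [0,0,0,-8,101,0,-1],
  [0,0,0,-8,101,20,-1],
  [0,0,0,-8,101,60,-1],
  [0,0,0,-8,101,80,-1],
])

```text
clock: 14.12
position: [583.7, -297.6, 70.1]
ee_rot: [0.994, 0.113, -0.004, -0.002]
contact_force: [-0.3, -0.2, -2.7]
gripper_width: 65.1
grasp_force: 67.9
```

Emit:
carry_out([
  [0,0,0,0,0,15,-1],
  [0,0,0,0,0,25,-1],
  [0,0,0,0,0,30,-1],
  [0,0,0,0,0,30,-1],
  [0,0,0,0,0,30,-1],
])

```text
clock: 14.75
position: [587.0, -298.2, 46.2]
ee_rot: [0.993, 0.114, 0.001, 0.0]
contact_force: [-0.5, 0.5, -2.7]
gripper_width: 65.2
grasp_force: 67.9
```

Run:
```python
from h import *
s=read_state();print(s["position"],s["contact_force"])
im=get_image("wrist");save(im,"w5")
for c in blobs(mask(im,172,6,150,40),300): print("red",cv2.boundingRect(c),rect(im,c,3))
```

```text
[ 587.00648491 -298.22366349   46.23623722] [-0.49983345  0.46227315 -2.67581447]
red (185, 220, 196, 168) (array([ 551.4, -306.9]), array([103.5, 102.1]), 13.0)
red (206, 146, 189, 88) (array([ 614.7, -301.5]), array([89.3, 30.8]), 88.0)
```

Emit:
carry_out([
  [0,0,0,-2.3,0.9,3,-1],
  [0,0,0,-2.3,0.9,7,-1],
  [0,0,0,-2.3,0.9,10.5,-1],
  [0,0,0,-2.3,0.9,10.5,-1],
])

```text
clock: 15.3
position: [584.5, -299.5, 34.7]
ee_rot: [0.993, 0.114, -0.0, 0.0]
contact_force: [-0.3, -0.4, -0.6]
gripper_width: 64.8
grasp_force: 68.0
```

Emit:
carry_out([
  [0,0,0,0,0,1,-1],
  [0,0,0,0,0,2,-1],
  [0,0,0,0,0,2,-1],
])

```text
clock: 15.68
position: [584.5, -299.5, 34.6]
ee_rot: [0.993, 0.114, 0.0, 0.0]
contact_force: [-2.3, 2.4, 6.8]
gripper_width: 65.0
grasp_force: 69.4
```

Emit:
carry_out([
  [0,0,0,0,0,-1,-0.3],
  [0,0,0,0,0,-1,0.6],
  [0,0,0,0,0,-1,1],
  [0,0,0,0,0,-1,1],
  [0,0,0,0,0,-1,1],
])

```text
clock: 16.3
position: [584.5, -299.5, 33.7]
ee_rot: [0.993, 0.114, -0.0, 0.0]
contact_force: [0.6, 0.3, 0.6]
gripper_width: 85.4
grasp_force: 0.0
```

Emit:
carry_out([
  [0,0,0,0,0,-15,1],
  [0,0,0,0,0,-40,1],
  [0,0,0,0,0,-80,1],
  [0,0,0,0,0,-120,1],
  [0,0,0,0,0,-140,1],
])

```text
clock: 16.92
position: [585.6, -300.0, 178.2]
ee_rot: [0.993, 0.114, 0.003, 0.001]
contact_force: [0.2, 0.1, -0.8]
gripper_width: 85.3
grasp_force: 0.0
```

Emit:
carry_out([
  [0,0,0,8,-27,0,1],
  [0,0,0,24,-80,0,1],
  [0,0,0,40,-134,0,1],
  [0,0,0,56,-188,0,1],
  [0,0,0,72,-242,0,1],
])

```text
clock: 17.55
position: [600.0, -45.8, 175.3]
ee_rot: [0.993, 0.114, 0.001, 0.0]
contact_force: [0.3, -0.1, 1.0]
gripper_width: 85.6
grasp_force: 0.0
```

Emit:
carry_out([
  [0,0,0,15,-50,0,1],
  [0,0,0,28.4,-94.7,0,1],
  [0,0,0,28.4,-94.7,0,1],
  [0,0,0,28.4,-94.7,0,1],
  [0,0,0,28.4,-94.7,0,1],
])

```text
clock: 18.18
position: [606.0, 50.1, 174.2]
ee_rot: [0.994, 0.113, 0.0, 0.0]
contact_force: [0.4, 0.8, 0.2]
gripper_width: 85.2
grasp_force: 0.0
```

Run:
```python
from h import *
s=read_state();print(s["position"],s["contact_force"])
im=get_image("wrist");t=get_image("top");save(im,"w6")
for c in blobs(mask(t,110,130,120,50),60): print("blue",cv2.boundingRect(c),rect(t,c,56),rect(t,c,3))
for c in blobs(mask(t,172,6,150,60),60): print("red",cv2.boundingRect(c),rect(t,c,51))
big=lambda a:np.clip(cv2.resize(a,(400,400),interpolation=cv2.INTER_CUBIC)*1.5,0,255)
g=np.hstack([big(t["color"][190:255,115:180]),big(t["color"][125:190,375:440])]);cv2.imwrite("pics/c6.png",g)
```

```text
[605.97938002  50.07045357 174.18485339] [0.43754646 0.81528125 0.17842143]
red (389, 136, 41, 34) (array([ 586.5, -291. ]), array([75.8, 85.3]), 5.4)
red (388, 159, 38, 17) (array([ 550.4, -285.5]), array([84. , 31.3]), 85.5)[ WARN:0@0.595] global loadsave.cpp:1063 imwrite_ Unsupported depth image for selected encoder is fallbacked to CV_8U.
```

View pics/c6.png

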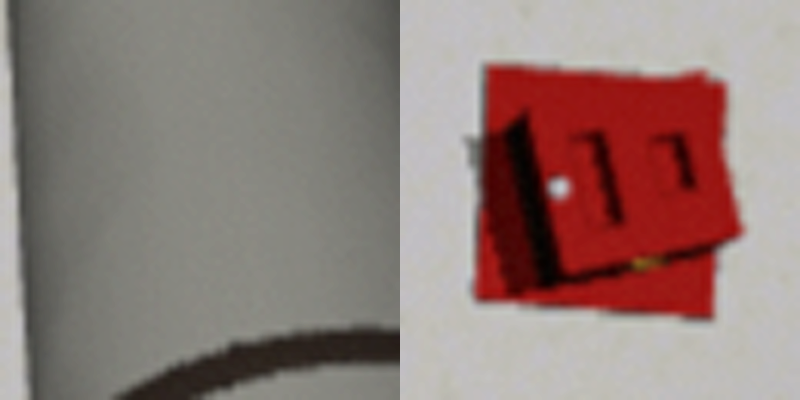

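View pics/w6.png

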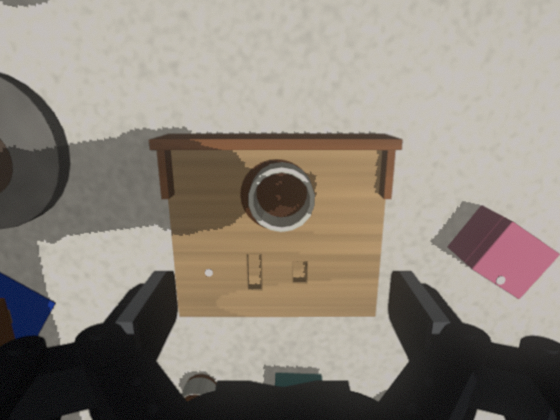

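The red box stands flat and central on its mat. In the wrist view the crucible is at (281,195), the dock notches at (255,270) and (300,271), and the dot at (208,272). I'll measure the crucible, notches and board.

Run:
```python
from h import *
im=get_image("wrist");s=read_state();print(s["position"])
g=cv2.cvtColor(im["color"],cv2.COLOR_BGR2HSV)
m=np.zeros(g.shape[:2],np.uint8);m[150:245,235:325]=255
rim=cv2.inRange(g,(0,0,70),(180,60,255))&m
pts=cv2.findNonZero(rim);hull=cv2.convexHull(pts).reshape(-1,2)
q=cv2.minEnclosingCircle(onz(im,hull,44)[:,:2].astype(np.float32));print("cruc",q)
m[:]=0;m[240:305,235:325]=255
d=cv2.inRange(g[:,:,2],0,int(np.median(g[300:310,220:340,2])*0.8))&m
for c in blobs(d,40): print("notch",cv2.boundingRect(c),rect(im,c,14))
m[:]=0;m[255:290,190:225]=255
dot=cv2.inRange(g,(0,0,120),(180,70,255))&m
M=cv2.moments(dot,True);
if M['m00']: print("dot",onz(im,[[M['m10']/M['m00'],M['m01']/M['m00']]],14))
z=np.load("top0.npz");t={k:z[k] for k in z}
h=cv2.cvtColor(t["color"],cv2.COLOR_BGR2HSV);w=cv2.inRange(h[:,:,2],0,88);k=np.zeros_like(w);k[118:186,112:186]=255
for c in blobs(w&k,500):
    p=onz(t,cv2.convexHull(c).reshape(-1,2),18)[:,:2];print("board",cv2.boundingRect(c),cv2.minEnclosingCircle(p.astype(np.float32)),cv2.fitEllipse(p.astype(np.float32)))
```

```text
[606.03467622  50.12698095 173.95132882]
cruc ((609.3834228515625, 51.441001892089844), 26.62857437133789)
notch (292, 261, 16, 22) (array([539.3,  19.1]), array([20.4, 13.3]), 13.0)
notch (247, 254, 15, 36) (array([530. ,  58.2]), array([34. , 12.4]), 11.9)
dot [[520.37902759  97.47645007  14.        ]]
board (119, 123, 59, 58) ((584.1926879882812, 292.2684020996094), 67.15494537353516) ((583.8994750976562, 292.2823181152344), (131.25897216796875, 133.6684112548828), 135.25086975097656)
```

Emit:
carry_out([
  [0,0,0,1.3,-1,25,1],
  [0,0,0,1.3,-1,65,1],
  [0,0,0,1.3,-1,105,1],
  [0,0,0,1.3,-1,128,1],
  [0,0,0,1.3,-1,139,1],
])

```text
clock: 18.95
position: [606.5, 51.6, 33.3]
ee_rot: [0.994, 0.113, -0.001, 0.0]
contact_force: [-0.0, 0.3, 1.0]
gripper_width: 85.2
grasp_force: 0.0
```

Emit:
carry_out([
  [0,0,0,0,0,0,1],
  [0,0,0,0,0,0,1],
])

```text
clock: 19.2
position: [608.0, 52.6, 36.0]
ee_rot: [0.993, 0.114, 0.001, -0.0]
contact_force: [0.7, 0.1, 0.1]
gripper_width: 84.9
grasp_force: 0.0
```

Emit:
carry_out([
  [0,0,0,0,0,0,0.3],
  [0,0,0,0,0,0,-1],
  [0,0,0,0,0,0,-1],
  [0,0,0,0,0,0,-1],
  [0,0,0,0,0,0,-1],
])

```text
clock: 19.82
position: [607.8, 52.7, 36.2]
ee_rot: [0.993, 0.114, 0.001, -0.0]
contact_force: [-1.0, 1.4, 5.0]
gripper_width: 48.3
grasp_force: 61.8
```

Emit:
carry_out([
  [0,0,0,0,0,0,-1],
  [0,0,0,0,0,0,-1],
])

```text
clock: 20.08
position: [607.8, 52.7, 36.2]
ee_rot: [0.993, 0.114, 0.001, -0.0]
contact_force: [-0.9, -0.0, 5.8]
gripper_width: 48.6
grasp_force: 61.8
```

Emit:
carry_out([
  [0,0,0,0,0,-4,-1],
  [0,0,0,0,0,-14,-1],
  [0,0,0,0,0,-40,-1],
  [0,0,0,0,0,-75,-1],
  [0,0,0,0,0,-100,-1],
])

```text
clock: 20.7
position: [607.4, 52.5, 136.8]
ee_rot: [0.993, 0.114, 0.001, -0.0]
contact_force: [-0.4, -0.4, -1.4]
gripper_width: 48.6
grasp_force: 62.1
```

Emit:
carry_out([
  [0,0,0,4,-30,0,-1],
  [0,0,0,10,-80,0,-1],
  [0,0,0,17,-130,0,-1],
  [0,0,0,23,-180,0,-1],
  [0,0,0,28,-219,0,-1],
])

```text
clock: 21.32
position: [584.3, 274.0, 135.1]
ee_rot: [0.993, 0.114, 0.0, -0.0]
contact_force: [0.7, -0.8, -0.1]
gripper_width: 48.8
grasp_force: 62.1
```

Emit:
carry_out([
  [0,0,0,2.9,-20,0,-1],
  [0,0,0,2.9,-20,0,-1],
  [0,0,0,2.9,-20,0,-1],
])

```text
clock: 21.7
position: [583.0, 291.2, 134.7]
ee_rot: [0.994, 0.113, -0.0, 0.0]
contact_force: [0.2, 0.1, -0.8]
gripper_width: 48.7
grasp_force: 62.2
```

Run:
```python
from h import *
s=read_state();print(s["position"],s["contact_force"])
im=get_image("wrist");save(im,"w7")
```

```text
[583.02343632 291.20105268 134.71023323] [ 0.15687984  0.09408976 -0.82961788]
```

View pics/w7.png

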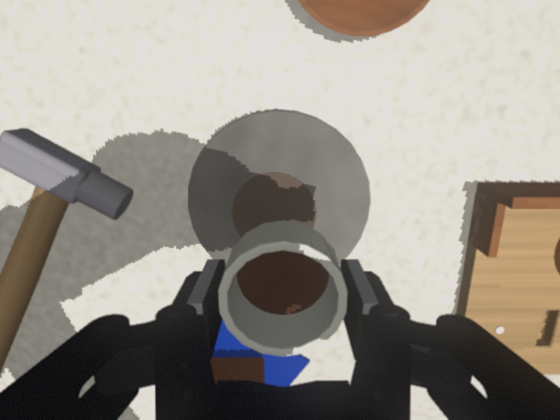

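The crucible is held upright at (283,295) over the board, whose visible rim runs from (189,197) over (278,109) to (370,197).

Run:
```python
from h import *
from scipy.optimize import least_squares
im=get_image("wrist");s=read_state();print(s["position"])
h=cv2.cvtColor(im["color"],cv2.COLOR_BGR2HSV)
m=cv2.inRange(h,(0,0,0),(180,255,255));e=cv2.Canny(cv2.GaussianBlur(im["color"],(5,5),0),30,80)
pts=cv2.findNonZero(e).reshape(-1,2);P=onz(im,pts,18)[:,:2]
c=np.array([584,292.5])
for tol in(5,2.5,1.5,1.5):
    r=np.linalg.norm(P-c,axis=1);k=(abs(r-65)<tol)&(pts[:,1]<235)
    c=least_squares(lambda c:np.linalg.norm(P[k]-c,axis=1)-65,c,loss="soft_l1").x
    print(c,k.sum())
# crucible rim outline at its height
zt=s["position"][2]+7.8
Q=onz(im,pts,zt)[:,:2];c=s["position"][:2]
for tol in(4,2.5,1.5):
    r=np.linalg.norm(Q-c,axis=1);k=(abs(r-25)<tol)&(pts[:,1]>290)
    c=least_squares(lambda c:np.linalg.norm(Q[k]-c,axis=1)-25,c,loss="soft_l1").x
    print("rim",c,k.sum())
```

```text
[583.25931959 290.93951712 134.84595552]
[584.64491575 294.33950716] 424
[584.66941615 294.3792074 ] 415
[584.66637385 294.3740863 ] 412
[584.66637355 294.37408616] 412
rim [584.15594515 291.38562811] 475
rim [583.90197683 291.19017492] 313
rim [583.19813588 290.68068194] 224
```

Emit:
carry_out([
  [0,0,0,1.8,-2.4,20,-1],
  [0,0,0,1.8,-2.4,50,-1],
  [0,0,0,1.8,-2.4,75,-1],
  [0,0,0,1.8,-2.4,85,-1],
  [0,0,0,1.8,-2.4,88,-1],
])

```text
clock: 22.42
position: [584.6, 294.4, 46.7]
ee_rot: [0.994, 0.114, -0.0, 0.0]
contact_force: [1.2, 0.2, -0.6]
gripper_width: 48.8
grasp_force: 62.2
```

Emit:
carry_out([
  [0,0,0,0,0,0,-1],
  [0,0,0,0,0,0,-1],
  [0,0,0,0,0,0,-1],
])

```text
clock: 22.8
position: [584.6, 295.3, 47.6]
ee_rot: [0.993, 0.114, 0.001, -0.0]
contact_force: [0.3, -0.3, -1.1]
gripper_width: 48.7
grasp_force: 62.2
```

Emit:
carry_out([
  [0,0,0,-0.3,1.4,2,-1],
  [0,0,0,-0.3,1.4,4,-1],
  [0,0,0,-0.3,1.4,5.5,-1],
  [0,0,0,-0.3,1.4,6,-1],
  [0,0,0,-0.3,1.4,6,-1],
])

```text
clock: 23.42
position: [584.4, 293.6, 40.7]
ee_rot: [0.993, 0.114, -0.0, 0.0]
contact_force: [0.1, 0.0, -1.6]
gripper_width: 48.6
grasp_force: 62.2
```

Emit:
carry_out([
  [0,0,0,0,0,0.4,-1],
  [0,0,0,0,0,0.8,-1],
  [0,0,0,0,0,0.8,-1],
])

```text
clock: 23.8
position: [584.4, 293.6, 40.3]
ee_rot: [0.993, 0.114, 0.0, -0.0]
contact_force: [-1.1, -0.3, 0.5]
gripper_width: 49.0
grasp_force: 62.4
```

Emit:
carry_out([
  [0,0,0,0,0,0.4,-1],
  [0,0,0,0,0,0.8,-1],
  [0,0,0,0,0,0.8,-1],
])

```text
clock: 24.18
position: [584.4, 293.6, 40.2]
ee_rot: [0.993, 0.114, 0.0, -0.0]
contact_force: [-2.2, -0.1, 6.2]
gripper_width: 48.8
grasp_force: 62.8
```

Emit:
carry_out([
  [0,0,0,0,0,-0.8,-0.6],
  [0,0,0,0,0,-0.8,0],
  [0,0,0,0,0,-0.8,1],
  [0,0,0,0,0,-0.8,1],
  [0,0,0,0,0,-0.8,1],
])

```text
clock: 24.8
position: [584.4, 293.6, 39.7]
ee_rot: [0.994, 0.114, -0.0, 0.0]
contact_force: [0.0, 0.5, -0.4]
gripper_width: 85.5
grasp_force: 0.0
```

Emit:
carry_out([
  [0,0,0,0,0,-12,1],
  [0,0,0,0,0,-40,1],
  [0,0,0,0,0,-80,1],
  [0,0,0,0,0,-120,1],
  [0,0,0,0,0,-140,1],
])

```text
clock: 25.42
position: [585.4, 294.2, 184.2]
ee_rot: [0.993, 0.114, 0.003, -0.001]
contact_force: [-0.0, -0.0, -1.1]
gripper_width: 85.3
grasp_force: 0.0
```

Emit:
carry_out([
  [0,0,0,-7,30,0,1],
  [0,0,0,-20,85,0,1],
  [0,0,0,-33,142,0,1],
  [0,0,0,-46,199,0,1],
  [0,0,0,-59,256,0,1],
])

```text
clock: 26.05
position: [584.8, 29.1, 181.3]
ee_rot: [0.993, 0.114, 0.001, -0.0]
contact_force: [0.5, 0.1, -0.2]
gripper_width: 85.5
grasp_force: 0.0
```

Emit:
carry_out([
  [0,0,0,-13,57,0,1],
  [0,0,0,-26,114,0,1],
  [0,0,0,-39,171,0,1],
  [0,0,0,-52,228,0,1],
  [0,0,0,-65,280,0,1],
])

```text
clock: 26.68
position: [584.8, -258.7, 181.2]
ee_rot: [0.994, 0.114, 0.001, 0.0]
contact_force: [1.2, 1.0, 0.6]
gripper_width: 85.0
grasp_force: 0.0
```

Emit:
carry_out([
  [0,0,0,-9.7,41.7,0,1],
  [0,0,0,-9.7,41.7,0,1],
  [0,0,0,-9.7,41.7,0,1],
  [0,0,0,-9.7,41.7,0,1],
])

```text
clock: 27.18
position: [585.1, -298.2, 180.5]
ee_rot: [0.993, 0.115, 0.0, 0.0]
contact_force: [0.1, 0.7, 0.3]
gripper_width: 85.5
grasp_force: 0.0
```

Run:
```python
from h import *
s=read_state();print(s["position"])
im=get_image("wrist");t=get_image("top");save(im,"w8")
for c in blobs(mask(t,110,130,120,50),60): print("blue",cv2.boundingRect(c),rect(t,c,3))
cv2.imwrite("pics/c8.png",np.hstack([np.clip(cv2.resize(t["color"][100:260,100:310].astype(float),(420,320))*1.5,0,255),cv2.resize(im["color"],(380,320)).astype(float)]).astype(np.uint8))
```

```text
[ 585.05652125 -298.21182136  180.50642478]
blue (123, 198, 50, 50) (array([424.3, 293.5]), array([89.6, 87.9]), 68.5)
```

View pics/c8.png

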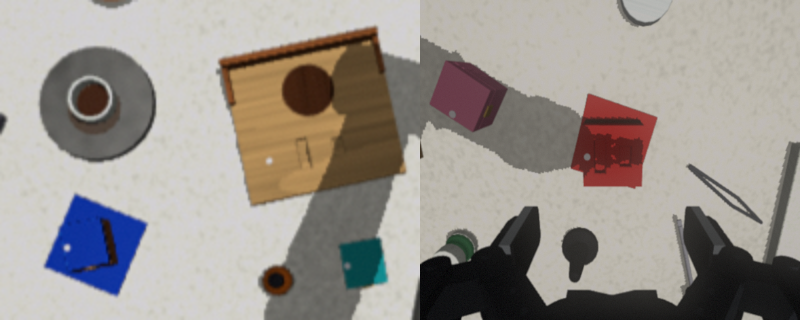

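In the top view the crucible is upright on the board (the rim's offset matches the parallax). The blue box is on its mat, the dock is empty and the bottle and decoy are untouched. Now I'll regrasp the red box.

Emit:
carry_out([
  [0,0,0,-0.9,1.1,25,1],
  [0,0,0,-0.9,1.1,65,1],
  [0,0,0,-0.9,1.1,105,1],
  [0,0,0,-0.9,1.1,130,1],
  [0,0,0,-0.9,1.1,144,1],
])

```text
clock: 27.9
position: [583.9, -299.8, 34.7]
ee_rot: [0.993, 0.114, -0.001, -0.0]
contact_force: [0.8, -0.0, -0.6]
gripper_width: 85.2
grasp_force: 0.0
```

Emit:
carry_out([
  [0,0,0,0,0,0,1],
  [0,0,0,0,0,0,1],
  [0,0,0,0,0,0,1],
])

```text
clock: 28.28
position: [585.0, -300.9, 37.5]
ee_rot: [0.993, 0.114, 0.001, 0.001]
contact_force: [0.2, -0.5, 0.2]
gripper_width: 85.6
grasp_force: 0.0
```

Emit:
carry_out([
  [0,0,0,0,0,0,0.5],
  [0,0,0,0,0,0,-1],
  [0,0,0,0,0,0,-1],
  [0,0,0,0,0,0,-1],
  [0,0,0,0,0,0,-1],
])

```text
clock: 28.9
position: [584.9, -300.9, 37.2]
ee_rot: [0.993, 0.114, 0.001, 0.0]
contact_force: [-0.8, 1.7, 5.4]
gripper_width: 64.9
grasp_force: 68.6
```

Emit:
carry_out([
  [0,0,0,0,0,0,-1],
  [0,0,0,0,0,0,-1],
])

```text
clock: 29.15
position: [584.9, -300.8, 37.2]
ee_rot: [0.993, 0.114, 0.001, 0.0]
contact_force: [-1.2, 1.2, 5.4]
gripper_width: 64.8
grasp_force: 68.6
```

Emit:
carry_out([
  [0,0,0,0,0,-5,-1],
  [0,0,0,0,0,-20,-1],
  [0,0,0,0,0,-55,-1],
  [0,0,0,0,0,-90,-1],
  [0,0,0,0,0,-110,-1],
])

```text
clock: 29.78
position: [584.7, -301.0, 148.8]
ee_rot: [0.993, 0.114, 0.001, 0.001]
contact_force: [0.2, 0.7, -3.2]
gripper_width: 64.8
grasp_force: 67.7
```

Emit:
carry_out([
  [0,0,0,2,-25,0,-1],
  [0,0,0,6,-75,0,-1],
  [0,0,0,10.5,-128,0,-1],
  [0,0,0,15,-182,0,-1],
  [0,0,0,19,-236,0,-1],
])

```text
clock: 30.4
position: [548.8, -65.0, 146.6]
ee_rot: [0.994, 0.114, 0.0, -0.0]
contact_force: [1.1, -0.9, -2.6]
gripper_width: 64.7
grasp_force: 67.7
```

Emit:
carry_out([
  [0,0,0,4.5,-52,0,-1],
  [0,0,0,8,-90,0,-1],
  [0,0,0,9.4,-106.3,0,-1],
  [0,0,0,9.4,-106.3,0,-1],
  [0,0,0,9.4,-106.3,0,-1],
])

```text
clock: 31.02
position: [534.4, 38.4, 146.1]
ee_rot: [0.994, 0.113, -0.0, 0.0]
contact_force: [0.5, -0.8, -2.6]
gripper_width: 64.5
grasp_force: 67.7
```

Emit:
carry_out([
  [0,0,0,0,0,0,-1],
  [0,0,0,0,0,0,-1],
])

```text
clock: 31.28
position: [534.5, 38.3, 145.9]
ee_rot: [0.994, 0.113, -0.0, 0.0]
contact_force: [0.5, 0.6, -2.2]
gripper_width: 64.9
grasp_force: 67.7
```

Run:
```python
from h import *
s=read_state();print(s["position"],s["contact_force"],s["joint_vel"].round(3))
im=get_image("wrist");save(im,"w9")
for c in blobs(mask(im,172,6,150,40),300): print("red",cv2.boundingRect(c),rect(im,c,s["position"][2]+13.8),rect(im,c,s["position"][2]+15))
g=cv2.cvtColor(im["color"],cv2.COLOR_BGR2HSV)
m=cv2.morphologyEx(mask(im,8,25,90,45),cv2.MORPH_OPEN,np.ones((3,3)))
for c in blobs(m,1500)[:2]: print("wood",cv2.boundingRect(c),rect(im,c,14))
```

```text
[534.45591299  38.34335465 145.93961986] [ 0.50705272  0.64443439 -2.21516017] [ 0.006  0.001 -0.002  0.     0.002 -0.002]
red (186, 221, 194, 163) (array([534.8,  38. ]), array([67.1, 67. ]), 13.0) (array([535.5,  38.1]), array([66.4, 66.3]), 13.0)
wood (138, 35, 288, 221) (array([568.9,  46.6]), array([158.2, 191.6]), 13.0)
wood (128, 18, 308, 16) (array([651.6,  65.8]), array([  9.5, 202.9]), 12.9)
```

View pics/w9.png

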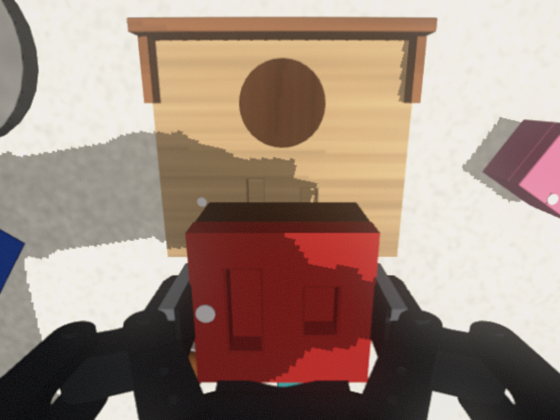

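The red box is held square over the dock at (283,300) with the notches just behind it. I'll lower it to just above the dock and correct there.

Emit:
carry_out([
  [0,0,0,0.6,-0.8,20,-1],
  [0,0,0,0.6,-0.8,50,-1],
  [0,0,0,0.6,-0.8,75,-1],
  [0,0,0,0.6,-0.8,87,-1],
  [0,0,0,0.6,-0.8,91,-1],
])

```text
clock: 31.95
position: [534.9, 39.9, 54.6]
ee_rot: [0.993, 0.114, -0.0, 0.0]
contact_force: [-0.7, -0.1, -2.7]
gripper_width: 64.8
grasp_force: 67.7
```

Emit:
carry_out([
  [0,0,0,0,0,0,-1],
  [0,0,0,0,0,0,-1],
  [0,0,0,0,0,0,-1],
])

```text
clock: 32.33
position: [535.2, 40.3, 55.8]
ee_rot: [0.993, 0.114, 0.001, -0.0]
contact_force: [0.3, -0.1, -1.7]
gripper_width: 64.6
grasp_force: 67.7
```

Emit:
carry_out([
  [0,0,0,-0.2,1,2,-1],
  [0,0,0,-0.2,1,5,-1],
  [0,0,0,-0.2,1,8,-1],
  [0,0,0,-0.2,1,10,-1],
  [0,0,0,-0.2,1,10,-1],
])

```text
clock: 32.95
position: [534.7, 39.0, 44.7]
ee_rot: [0.993, 0.114, -0.0, 0.0]
contact_force: [-0.1, -0.9, -1.7]
gripper_width: 65.0
grasp_force: 67.7
```

Emit:
carry_out([
  [0,0,0,0,0,2,-1],
  [0,0,0,0,0,4,-1],
  [0,0,0,0,0,4,-1],
])

```text
clock: 33.33
position: [534.7, 39.0, 40.8]
ee_rot: [0.994, 0.114, -0.0, 0.0]
contact_force: [-0.4, 0.4, -2.6]
gripper_width: 64.5
grasp_force: 67.7
```

Emit:
carry_out([
  [0,0,0,0,0,1,-1],
  [0,0,0,0,0,2,-1],
  [0,0,0,0,0,2,-1],
])

```text
clock: 33.7
position: [534.9, 39.1, 40.2]
ee_rot: [0.993, 0.114, 0.0, 0.0]
contact_force: [-3.0, 0.4, 4.9]
gripper_width: 64.9
grasp_force: 68.7
```

The red box is home: contact came at exactly the predicted height. I'll release it and fetch the blue box.

Emit:
carry_out([
  [0,0,0,0,0,-1,-0.3],
  [0,0,0,0,0,-1,0.6],
  [0,0,0,0,0,-1,1],
  [0,0,0,0,0,-1,1],
  [0,0,0,0,0,-1,1],
])

```text
clock: 34.33
position: [534.9, 39.1, 40.0]
ee_rot: [0.993, 0.114, 0.0, 0.0]
contact_force: [-0.1, 0.5, -0.1]
gripper_width: 85.2
grasp_force: 0.0
```

Emit:
carry_out([
  [0,0,0,0,0,-15,1],
  [0,0,0,0,0,-40,1],
  [0,0,0,0,0,-80,1],
  [0,0,0,0,0,-120,1],
  [0,0,0,0,0,-140,1],
])

```text
clock: 34.95
position: [535.9, 39.3, 183.9]
ee_rot: [0.993, 0.114, 0.003, -0.0]
contact_force: [-0.4, -0.4, -0.5]
gripper_width: 85.4
grasp_force: 0.0
```

Emit:
carry_out([
  [0,0,0,0,0,0,1],
  [0,0,0,0,0,0,1],
])

```text
clock: 35.2
position: [534.1, 38.9, 179.4]
ee_rot: [0.994, 0.114, -0.001, -0.0]
contact_force: [-0.7, -0.3, -0.4]
gripper_width: 85.4
grasp_force: 0.0
```

Run:
```python
from h import *
s=read_state();print(s["position"],s["joint_vel"].round(3))
im=get_image("wrist");save(im,"w10")
for c in blobs(mask(im,172,6,150,40),300): print("red",cv2.boundingRect(c),rect(im,c,54))
```

```text
[534.14831975  38.91983345 179.44783723] [-0.     0.017 -0.007  0.001  0.     0.002]
red (237, 159, 92, 84) (array([535.4,  39.2]), array([63. , 65.7]), 13.1)
```

Emit:
carry_out([
  [0,0,0,-5,-28,0,1],
  [0,0,0,-15,-80,0,1],
  [0,0,0,-25.5,-136,0,1],
  [0,0,0,-36,-192,0,1],
  [0,0,0,-45,-245,0,1],
])

```text
clock: 35.88
position: [434.2, 268.7, 178.8]
ee_rot: [0.993, 0.114, -0.001, 0.001]
contact_force: [0.8, 0.3, 0.5]
gripper_width: 85.4
grasp_force: 0.0
```

Emit:
carry_out([
  [0,0,0,-5.5,-28.5,0,1],
  [0,0,0,-5.5,-28.5,0,1],
  [0,0,0,-5.5,-28.5,0,1],
  [0,0,0,-5.5,-28.5,0,1],
])

```text
clock: 36.38
position: [424.0, 293.0, 179.6]
ee_rot: [0.994, 0.113, -0.0, 0.0]
contact_force: [-0.2, -0.2, 0.9]
gripper_width: 84.9
grasp_force: 0.0
```

Emit:
carry_out([
  [0,0,0,0.1,-0.4,25,1],
  [0,0,0,0.1,-0.4,65,1],
  [0,0,0,0.1,-0.4,105,1],
  [0,0,0,0.1,-0.4,130,1],
  [0,0,0,0.1,-0.4,144,1],
])

```text
clock: 37.0
position: [423.9, 293.2, 34.7]
ee_rot: [0.994, 0.113, -0.001, 0.001]
contact_force: [-0.0, -1.1, 0.5]
gripper_width: 85.7
grasp_force: 0.0
```

Emit:
carry_out([
  [0,0,0,0,0,0,1],
  [0,0,0,0,0,0,1],
  [0,0,0,0,0,0,1],
])

```text
clock: 37.38
position: [424.3, 295.0, 37.1]
ee_rot: [0.993, 0.114, 0.001, -0.001]
contact_force: [-0.5, 0.2, 0.3]
gripper_width: 85.5
grasp_force: 0.0
```

Emit:
carry_out([
  [0,0,0,0,0,0,0.3],
  [0,0,0,0,0,0,-1],
  [0,0,0,0,0,0,-1],
  [0,0,0,0,0,0,-1],
  [0,0,0,0,0,0,-1],
])

```text
clock: 38.0
position: [424.1, 294.9, 36.5]
ee_rot: [0.993, 0.114, 0.0, -0.0]
contact_force: [-0.7, -0.4, 5.9]
gripper_width: 45.4
grasp_force: 61.8
```

Emit:
carry_out([
  [0,0,0,0,0,0,-1],
  [0,0,0,0,0,0,-1],
])

```text
clock: 38.25
position: [424.1, 294.9, 36.5]
ee_rot: [0.993, 0.114, 0.0, -0.0]
contact_force: [-0.7, -0.5, 5.4]
gripper_width: 45.1
grasp_force: 61.8
```

Emit:
carry_out([
  [0,0,0,0,0,-5,-1],
  [0,0,0,0,0,-20,-1],
  [0,0,0,0,0,-60,-1],
  [0,0,0,0,0,-110,-1],
  [0,0,0,0,0,-140,-1],
])

```text
clock: 38.88
position: [424.2, 294.8, 179.2]
ee_rot: [0.993, 0.114, 0.001, -0.001]
contact_force: [-0.2, -0.4, -1.5]
gripper_width: 45.4
grasp_force: 61.7
```

Emit:
carry_out([
  [0,0,0,5,28,0,-1],
  [0,0,0,15,80,0,-1],
  [0,0,0,25.5,136,0,-1],
  [0,0,0,36,192,0,-1],
  [0,0,0,45,245,0,-1],
])

```text
clock: 39.5
position: [523.3, 64.2, 176.7]
ee_rot: [0.994, 0.114, 0.0, -0.0]
contact_force: [1.5, 0.7, -1.3]
gripper_width: 45.4
grasp_force: 61.8
```

Emit:
carry_out([
  [0,0,0,5.5,29.1,0,-1],
  [0,0,0,5.5,29.1,0,-1],
  [0,0,0,5.5,29.1,0,-1],
  [0,0,0,5.5,29.1,0,-1],
  [0,0,0,5.5,29.1,0,-1],
])

```text
clock: 40.12
position: [534.7, 39.8, 176.2]
ee_rot: [0.993, 0.115, 0.0, -0.0]
contact_force: [-0.3, 0.3, -0.9]
gripper_width: 45.5
grasp_force: 61.9
```

Run:
```python
from h import *
s=read_state();print(s["position"],s["contact_force"],s["joint_vel"].round(3))
im=get_image("wrist");save(im,"w11")
z=s["position"][2]+19.5
for c in blobs(mask(im,105,130,120,30),3000): print("blue",cv2.boundingRect(c),rect(im,c,z))
for c in blobs(mask(im,172,6,150,40),300): print("red",cv2.boundingRect(c),rect(im,c,54))
```

```text
[534.74759491  39.77610747 176.18347706] [-0.2967823   0.34341277 -0.85700399] [-0.003  0.003  0.     0.     0.001  0.   ]
blue (215, 247, 137, 139) (array([533.8,  38.8]), array([55.6, 46.7]), 12.5)
red (237, 162, 94, 57) (array([545.4,  41.5]), array([41.2, 65.7]), 13.1)
```

View pics/w11.png

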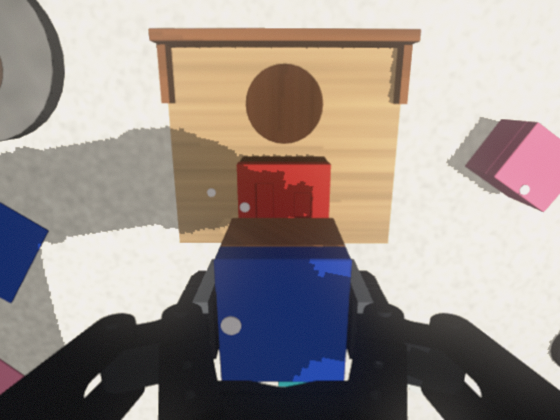

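The blue box is held square over the red one (lid at (283,315)), with the red notches visible at (270,200). I'll lower it close, then correct.

Emit:
carry_out([
  [0,0,0,1.4,0.6,20,-1],
  [0,0,0,1.4,0.6,50,-1],
  [0,0,0,1.4,0.6,70,-1],
  [0,0,0,1.4,0.6,80,-1],
  [0,0,0,1.4,0.6,83,-1],
])

```text
clock: 40.8
position: [536.5, 38.9, 92.8]
ee_rot: [0.993, 0.114, -0.0, 0.0]
contact_force: [-0.0, 0.4, -0.8]
gripper_width: 45.2
grasp_force: 61.9
```

Emit:
carry_out([
  [0,0,0,0,0,0,-1],
  [0,0,0,0,0,0,-1],
  [0,0,0,0,0,0,-1],
])

```text
clock: 41.18
position: [536.8, 38.7, 93.6]
ee_rot: [0.993, 0.114, 0.001, -0.0]
contact_force: [0.3, -1.1, -1.5]
gripper_width: 45.5
grasp_force: 61.9
```

Emit:
carry_out([
  [0,0,0,-0.3,-0.8,2,-1],
  [0,0,0,-0.3,-0.8,4,-1],
  [0,0,0,-0.3,-0.8,7,-1],
  [0,0,0,-0.3,-0.8,9,-1],
  [0,0,0,-0.3,-0.8,9,-1],
])

```text
clock: 41.8
position: [535.9, 39.3, 83.7]
ee_rot: [0.994, 0.114, -0.0, 0.0]
contact_force: [-0.6, 0.9, -2.5]
gripper_width: 45.5
grasp_force: 61.9
```

Emit:
carry_out([
  [0,0,0,0,0,2,-1],
  [0,0,0,0,0,4,-1],
  [0,0,0,0,0,4,-1],
])

```text
clock: 42.18
position: [535.9, 39.3, 79.8]
ee_rot: [0.993, 0.114, -0.0, 0.0]
contact_force: [0.2, -0.2, -0.9]
gripper_width: 45.3
grasp_force: 61.9
```

Emit:
carry_out([
  [0,0,0,0,0,1,-1],
  [0,0,0,0,0,1.5,-1],
  [0,0,0,0,0,1.5,-1],
])

```text
clock: 42.55
position: [536.1, 39.4, 79.5]
ee_rot: [0.993, 0.114, 0.0, 0.0]
contact_force: [-2.9, 0.7, 6.2]
gripper_width: 45.4
grasp_force: 62.8
```

Home at 79.5, as predicted. I'll release it, retreat and verify.

Emit:
carry_out([
  [0,0,0,0,0,-0.7,-0.5],
  [0,0,0,0,0,-0.7,0.3],
  [0,0,0,0,0,-0.7,1],
  [0,0,0,0,0,-0.7,1],
  [0,0,0,0,0,-0.7,1],
])

```text
clock: 43.18
position: [536.1, 39.3, 79.1]
ee_rot: [0.993, 0.114, -0.0, 0.0]
contact_force: [-0.2, 0.1, 0.3]
gripper_width: 85.4
grasp_force: 0.0
```

Emit:
carry_out([
  [0,0,0,0,0,-15,1],
  [0,0,0,0,0,-40,1],
  [0,0,0,0,0,-80,1],
  [0,0,0,0,0,-120,1],
  [0,0,0,0,0,-150,1],
])

```text
clock: 43.8
position: [536.4, 39.4, 232.5]
ee_rot: [0.993, 0.114, 0.002, -0.0]
contact_force: [0.2, 0.7, 0.0]
gripper_width: 85.3
grasp_force: 0.0
```

Emit:
carry_out([
  [0,0,0,0,50,0,1],
  [0,0,0,0,100,0,1],
  [0,0,0,0,150,0,1],
  [0,0,0,0,200,0,1],
  [0,0,0,0,250,0,1],
])

```text
clock: 44.42
position: [592.9, -205.8, 230.6]
ee_rot: [0.993, 0.114, 0.001, 0.0]
contact_force: [1.0, 0.2, -0.5]
gripper_width: 85.7
grasp_force: 0.0
```

Emit:
carry_out([
  [0,0,0,0,0,0,1],
  [0,0,0,0,0,0,1],
  [0,0,0,0,0,0,1],
])

```text
clock: 44.8
position: [592.5, -203.1, 229.9]
ee_rot: [0.993, 0.115, 0.0, 0.0]
contact_force: [-1.3, 0.2, 0.3]
gripper_width: 85.4
grasp_force: 0.0
```

Run:
```python
from h import *
t=get_image("top");c0=get_image("scene");z=np.load("scene0.npz")["color"]
for c in blobs(mask(t,110,130,120,50),60): print("blue",cv2.boundingRect(c),rect(t,c,99))
for c in blobs(mask(t,172,6,150,60),60): print("red",cv2.boundingRect(c),rect(t,c,54))
b=lambda a:cv2.resize(np.clip(a[190:370,180:450].astype(float)*1.4,0,255),(400,267))
d=lambda a:np.clip(cv2.resize(a[100:260,100:440].astype(float),(800,376))[:330]*1.5,0,255)
g=np.vstack([np.hstack([b(z),b(c0["color"])]),d(t["color"])]);cv2.imwrite("pics/fin.png",g.astype(np.uint8));print(g.shape)
```

```text
blue (123, 198, 50, 50) (array([420.2, 269.1]), array([81.7, 80.9]), 68.6)
blue (246, 157, 24, 26) (array([535.6,  38.8]), array([49. , 44.8]), 13.0)
red (388, 135, 40, 41) (array([ 577.4, -286.1]), array([84.5, 85.8]), 86.4)
(597, 800, 3)
```

View pics/fin.png

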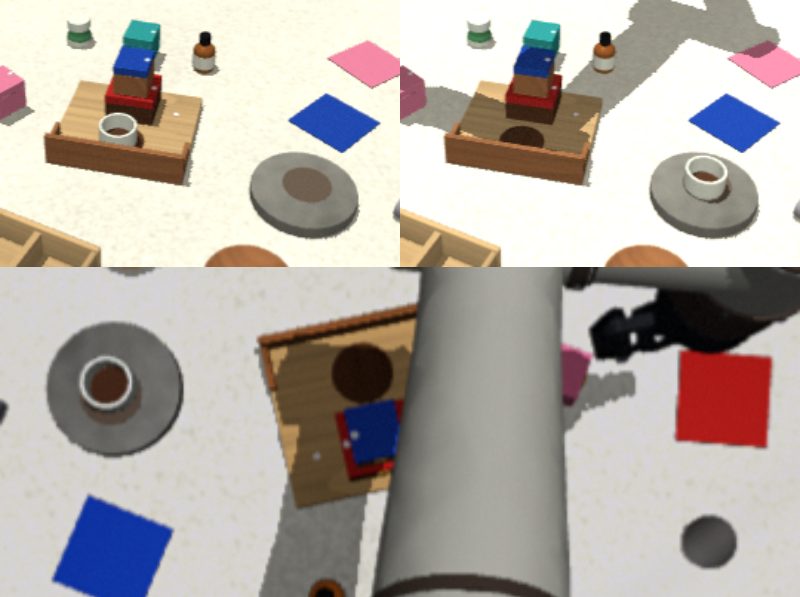

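The final picture shows the stack rebuilt exactly as at the start, with the lid at (535.6, 38.8) and 13.0°. The crucible is upright mid-board and everything else is untouched.

```bash
python3 -c "
from bench import *
print(job_done())"
```

```text
the job is handed in; nothing more can be done
None
```

The job is handed in: both boxes were parked on their mats in order, the crucible stands upright in the middle of the grey board, and the stack is rebuilt in the dock with both boxes seated, in about 45 s of the 144 s allowed.

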